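# Fit casting flasks over wax patterns

## Robot

A 6-joint arm with a two-finger parallel gripper is mounted at the origin on the work surface; the furniture and walls round the work are solid. World frame = base frame: x ahead of the robot, y to its left, z up, the work surface at z = 0. Lengths are in m, angles in degrees, forces in N, time in s.
With the tool pointing down it reaches from about 0.4 to 0.825 m from the base axis. Payload 7 kg.
Tool frame: the origin (TCP) lies midway between the tips of the shut fingers; the grasp point (between the pads) lies ctrl.hold_point_z behind it (ctrl.hold_point_z is the distance from the TCP to the grasp point, in m); x points along the fingers, z is the direction in which the jaws open and shut, and the axes are right-handed (so a half turn about x gives the same grasp; the last joint's range is limited). The gripper opens to 88 mm and grips with 3 to 60 N. Pads are 19 mm wide; open, the fingers measure 130 mm over their backs; the gripper's body (78 mm by 193 mm) begins 47 mm behind the grasp point.
Start: joints at [-60.269, 20.546, 0.682, 0, -70.136, -16.507], TCP at [0.154, -0.657, 0.227] pointing down, gripper open.
Joint ranges: [-176.03, 176.03], [-82.01, 121.73], [-58.28, 71.71], [-173.87, 95.51], [-174.79, -0.11], [-173.66, 173.66]. Speed limits (degrees/s): [136.94, 136.94, 172.46, 180, 180, 180].

## Interface

Orientations are given as [roll, pitch, yaw] about the fixed x, y, z axes, in that order (R = Rz(yaw) Ry(pitch) Rx(roll)).
In Python, from plant import ctrl gives the robot as it stands. The module is installed in compiled form; this text tells all that it offers.
- The arm moves only by the tool arm_command, never from a script. Its argument "commands" is a list of rows, each a list of 2 entries, a list of its own where there are three numbers: the shift along the tool's x, y, z scaled (see below), then the turn about the tool's x scaled (see below). In form: [[[tx, ty, tz], twist], ...]. A call has 1 to 12 rows; each row shifts and turns the commanded pose from where the row before left it, along the tool's axes as they then stand; what a row does not reach is not made up. The controller multiplies each number of a shift by 6 cm and each number of a turn by 6 degrees. A row lasts 1/8 s, in which the tool goes at most 62.5 mm and 10.7 degrees, less where a joint would pass 70% of its speed; a pose out of reach is approached as far as the arm can. A call with a number of a shift or a turn outside -1 to 1 is refused whole. A call with a gripper value outside its range is refused whole. "gripper" is the opening, from 0 (shut) to 1 (fully open), set as the call begins (left out, the last holds). The fingers move at their own pace and stop on an object; the grip force is fixed at half the most. Time passes only in rows, so rows that do not move let the fingers close. It gives the time, the measured TCP pose, the force and the opening at its end, in the units of the state.
- ctrl.get_obs(): the state, without advancing time (a new reading comes with each control period).
- ctrl.snapshot(name): name is "side" or "top" or "wrist"; returns the picture (480x640x3 uint8, red, green, blue); there is no depth.
- ctrl.calibration(name): a dict with "mtx" (3x3 intrinsics, pixels), "origin" and "attitude" of the camera in the world. Camera axes: x right, y up, looking along -z (the intrinsics and any distortion apply to the point x, -y, -z); pixel columns grow to the right and rows downward; lengths in m; the calibration is good to about 2 mm. A picture is of the moment at which its call begins: read the wrist's pose just before it. calibration takes no time and is no camera call; for the wrist camera it gives the pose at the moment of the call.
- ctrl.close_job(): hands the job in, once; it reports no verdict.
Trained networks look in the newest picture that a camera, given by its name, has taken for a name from the list of things; names that differ only in an ending like _2 or _b are one class to them, and where a whole thing is asked for, a point or a joint stands for the part that bears it (a point fixed in the world has none). Each returns a list of dicts, best first, with "p" (0 to 1); they miss things now and then, are a little off and sometimes report something else, mostly with a low value. They report only what shows in the picture. A call takes as long as a camera call. They do not tell look-alikes from the thing itself.
- ctrl.silhouettes(camera, target): "mask" (480x640 bool, what is visible of it) and "position" ([row, column] in pixels, amid what is visible of it).
The state is a dict: "clock": time; "joint_pos": joint angles; "qvel": joint speeds; "tau": joint torques, N m; "tool_pos": TCP position; "orientation": TCP orientation; "force": force on the tool from outside, world axes, zero at the start; "moment": the same for the moment, N m; "opening": finger opening in m.
Only numpy, scipy, OpenCV 4.12 (cv2) and the standard library are available. Lean on these libraries where they do the work, as an engineer would, in place of code of your own. Each camera call takes 0.05 s, during which the arm holds its last target.

## Task

Put a steel casting flask over each of the three wax patterns, ready for pouring the investment: on every rubber sprue base goes the flask that fits its collar and is taller than its wax, standing squarely on the floor of the collar. Nothing may bump the wax patterns, and the spare short flask stays where it stands.

Things in the scene. Friction and masses are not known exactly. Their poses are not given: they have to be found in the camera images.
- flask_large_centre (a point): centre (half-way up the axis, 30 mm above its lower rim) of the large casting flask: a plain stainless steel tube standing on end, outside diameter 64 mm, height 60 mm, wall 2.5 mm, open at both ends, either end may be down; loose. z is its axis. Mass about 0.24 kg
- flask_medium_centre (a point): centre (half-way up the axis, 30 mm above its lower rim) of the medium casting flask: a plain stainless steel tube standing on end, outside diameter 52 mm, height 60 mm, wall 2.5 mm, open at both ends, either end may be down; loose. z is its axis. Mass about 0.19 kg
- flask_small_centre (a point): centre (half-way up the axis, 30 mm above its lower rim) of the small casting flask: a plain stainless steel tube standing on end, outside diameter 40 mm, height 60 mm, wall 2.5 mm, open at both ends, either end may be down; loose. z is its axis. Mass about 0.15 kg
- flask_short_centre (a point): centre (17 mm above its lower rim) of the spare short casting flask: same steel tube, outside diameter 52 mm, height only 34 mm, lower than any of the wax patterns; loose, to be left alone. z is its axis
- base_large: large sprue base: round black rubber dish, loose, 88 mm over all, for the 64 mm flask; on it a GREEN wax signet ring upright on its sprue, 27 mm wide, top 49 mm up. Origin: centre of its underside, z up. Flask's rim stands on the floor, 5 mm above the underside; collar 71 mm wide inside at the floor, flaring as a guide to 82 mm at the lip, 14 mm up; low dome in the middle
- base_medium: medium sprue base: round black rubber dish, loose, 76 mm over all, for the 52 mm flask; on it a PURPLE wax ring with a small stone setting upright on its sprue, 23 mm wide, top 48 mm up. Origin: centre of its underside, z up. Flask's rim stands on the floor, 5 mm above the underside; collar 59 mm wide inside at the floor, flaring as a guide to 70 mm at the lip, 14 mm up; low dome in the middle
- base_small: small sprue base: round black rubber dish, loose, 64 mm over all, for the 40 mm flask; on it a small BLUE wax disc pendant upright on its sprue, 17 mm wide, top 50 mm up. Origin: centre of its underside, z up. Flask's rim stands on the floor, 5 mm above the underside; collar 47 mm wide inside at the floor, flaring as a guide to 58 mm at the lip, 14 mm up; low dome in the middle
- wax_green: the green wax pattern, fixed on the middle of the large base; its origin is that of the base (centre of the base's underside), its axes too; the ring or disc stands in its y-z plane
- wax_purple: the purple wax pattern, fixed on the middle of the medium base; its origin is that of the base (centre of the base's underside), its axes too; the ring or disc stands in its y-z plane
- wax_blue: the blue wax pattern, fixed on the middle of the small base; its origin is that of the base (centre of the base's underside), its axes too; the ring or disc stands in its y-z plane
Not all that is in view belongs to the job. What is shaped like the base_large but orange is not meant.

How it is judged:
By the outcome, as a careful person would: the job done as asked, in the order asked, and still so for the second after the job is handed in, with the robot touching nothing.
It also fails if it takes over 83 s, if anything falls off the work surface, if the arm or the gripper's body presses on something with over 40 N, if the wrist force passes 120 N, or if a joint passes its speed limit or range.

## Working session

There is one attempt and no reset: what is moved stays moved. The work goes in short steps, Python scripts to look and compute and a tool call to move; the robot and the scene stay as the last step left them, time stands still between calls to the robot, and variables do not carry over. Pictures are saved under pics/ and viewed, and the job is handed in when it is done.

Besides the shell and the picture viewer there is one more tool, called after "Call:" by a JSON object that holds its "api" and its "payload". arm_command: Moves the arm, as the interface text tells. Its arguments: {"type":"object","properties":{"commands":{"type":"array","items":{"type":"array"}},"gripper":{"type":"number"}},"required":["commands"]}

```bash
mkdir -p pics
python3 - <<'E'
from plant import ctrl
import cv2,numpy as np
np.set_printoptions(precision=4,suppress=True)
o=ctrl.get_obs()
for k,v in o.items(): print(k,v)
print(ctrl.hold_point_z)
for n in ("top","side","wrist"):
    c=ctrl.calibration(n); print(n,c)
    im=ctrl.snapshot(n); cv2.imwrite(f"pics/{n}0.png",im[:,:,::-1])
E
```

```text
clock 0.0
joint_pos [-60.2688  20.5914   0.6343  -0.0209 -70.1353 -16.5077]
qvel [-0.025  -0.083   0.0589 -0.0415  0.0115 -0.0695]
tau [  0.0008 -58.2727  29.3059   6.9974   0.0069  -0.0001]
tool_pos [ 0.1543 -0.6566  0.2256]
orientation [  4.5149  89.9055 107.7312]
force [ 0.4689 -0.3537 -0.6431]
moment [-0.0129  0.0068  0.0499]
opening 0.08724034339165132
0.0188
top {'mtx': array([[493.9983,   0.    , 317.1711],
       [  0.    , 493.9983, 239.6867],
       [  0.    ,   0.    ,   1.    ]]), 'origin': array([0.3655, 0.0647, 1.1816]), 'attitude': array([  4.2895,  -0.168 , -89.4789])}
side {'mtx': array([[457.9221,   0.    , 325.0238],
       [  0.    , 457.9221, 238.5364],
       [  0.    ,   0.    ,   1.    ]]), 'origin': array([1.088 , 0.4114, 0.4209]), 'attitude': array([ 64.8214,  -1.2029, 117.1284])}
wrist {'mtx': array([[363.9519,   0.    , 320.8986],
       [  0.    , 363.9519, 244.896 ],
       [  0.    ,   0.    ,   1.    ]]), 'origin': array([ 0.0733, -0.675 ,  0.3838]), 'attitude': array([-17.7138,  -0.0719, 103.3165])}
```

View pics/top0.png

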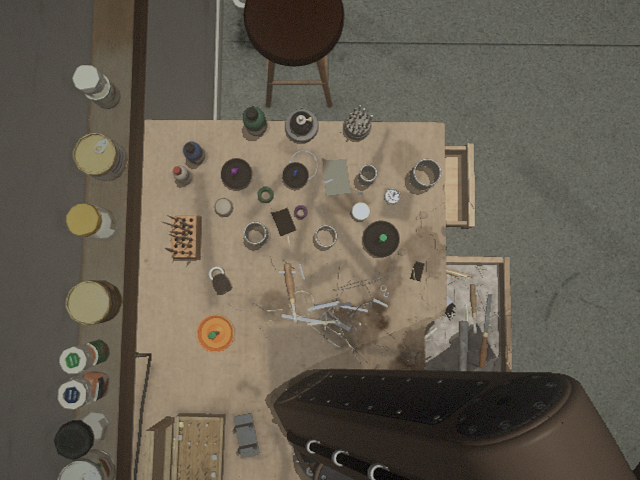

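View pics/side0.png

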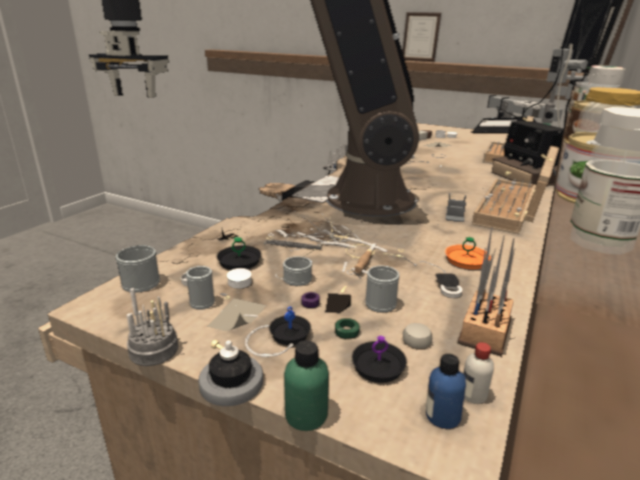

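View pics/wrist0.png

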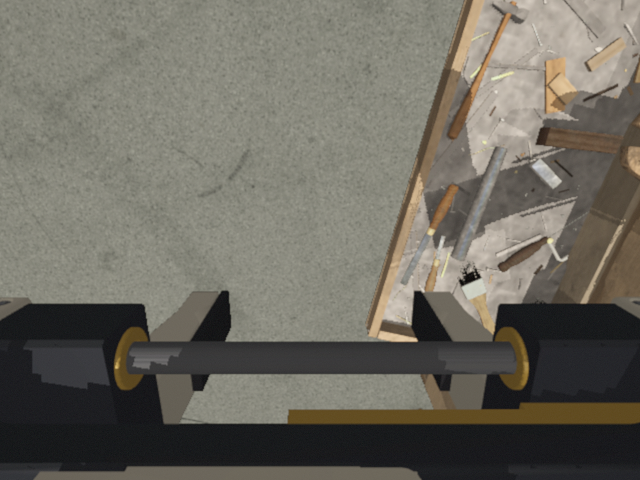

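```bash
cat > h.py <<'E'
from plant import ctrl
import cv2,numpy as np
from scipy.spatial.transform import Rotation as Ro
np.set_printoptions(precision=4,suppress=True)
def RR(a): return Ro.from_euler('xyz',a,degrees=True).as_matrix()
def ray(c,uv):
    K=c['mtx']; d=np.array([(uv[0]-K[0,2])/K[0,0],-(uv[1]-K[1,2])/K[1,1],-1.])
    return np.array(c['origin']),RR(c['attitude'])@d
def atz(c,uv,z):
    o,d=ray(c,uv); return o+d*(z-o[2])/d[2]
def proj(c,P):
    p=(np.atleast_2d(P)-c['origin'])@RR(c['attitude']); K=c['mtx']
    return np.stack([K[0,2]+K[0,0]*p[:,0]/-p[:,2],K[1,2]+K[1,1]*-p[:,1]/-p[:,2]],1)
E
python3 - <<'E'
from h import *
names=["flask_large_centre","flask_medium_centre","flask_small_centre","flask_short_centre","base_large","base_medium","base_small","wax_green","wax_purple","wax_blue"]
zz=[.03,.03,.03,.017,.007,.007,.007,.03,.03,.03]
for cam in ("top","side"):
    im=ctrl.snapshot(cam); c=ctrl.calibration(cam)
    for n,z in zip(names,zz):
        for d in ctrl.silhouettes(cam,n)[:3]:
            r,q=d['position']; print(cam,n,round(d['p'],2),(round(q),round(r)),d['mask'].sum(),atz(c,(q,r),z)[:2])
im=cv2.imread('pics/top0.png')[90:270,170:460]; cv2.imwrite('pics/topc.png',cv2.resize(im,None,fx=2.7,fy=2.7,interpolation=cv2.INTER_CUBIC))
im=cv2.imread('pics/side0.png')[220:440,90:490]; cv2.imwrite('pics/sidec.png',cv2.resize(im,None,fx=2,fy=2,interpolation=cv2.INTER_CUBIC))
E
```

```text
top flask_large_centre 0.81 (429, 169) 422 [ 0.6217 -0.2012]
top flask_medium_centre 0.66 (265, 234) 253 [0.4641 0.185 ]
top flask_small_centre 0.47 (369, 174) 218 [ 0.6093 -0.0579]
top flask_short_centre 0.63 (323, 226) 5 [0.4848 0.0481]
top base_large 0.73 (380, 240) 1070 [ 0.4531 -0.0871]
top base_large 0.69 (214, 335) 1171 [0.2278 0.3036]
top base_medium 0.66 (235, 171) 789 [0.6179 0.2613]
top base_small 0.58 (294, 175) 559 [0.6093 0.1186]
top wax_green 0.45 (212, 337) 52 [0.2254 0.3011]
top wax_green 0.38 (384, 237) 46 [ 0.4599 -0.0944]
side flask_large_centre 0.9 (142, 267) 1735 [ 0.6045 -0.1853]
side flask_medium_centre 0.86 (383, 289) 1348 [0.47   0.2107]
side flask_small_centre 0.79 (202, 289) 1060 [ 0.6112 -0.0456]
side flask_short_centre 0.97 (298, 271) 769 [0.4662 0.0475]
side base_large 0.69 (468, 251) 894 [0.2096 0.2988]
side base_large 0.62 (240, 255) 838 [ 0.4492 -0.0935]
side base_large 0.5 (290, 316) 118 [0.5804 0.0996]
side base_medium 0.83 (378, 364) 1948 [0.6176 0.2603]
side base_medium 0.27 (292, 316) 77 [0.5778 0.1009]
side base_small 0.61 (292, 330) 1097 [0.6079 0.1205]
side base_small 0.52 (297, 269) 773 [0.4451 0.0339]
side wax_green 0.7 (236, 239) 35 [ 0.432  -0.1134]
side wax_green 0.7 (467, 243) 112 [0.2205 0.2946]
side wax_purple 0.66 (378, 345) 146 [0.6086 0.2558]
side wax_blue 0.55 (290, 316) 141 [0.6072 0.1169]
```

View pics/topc.png

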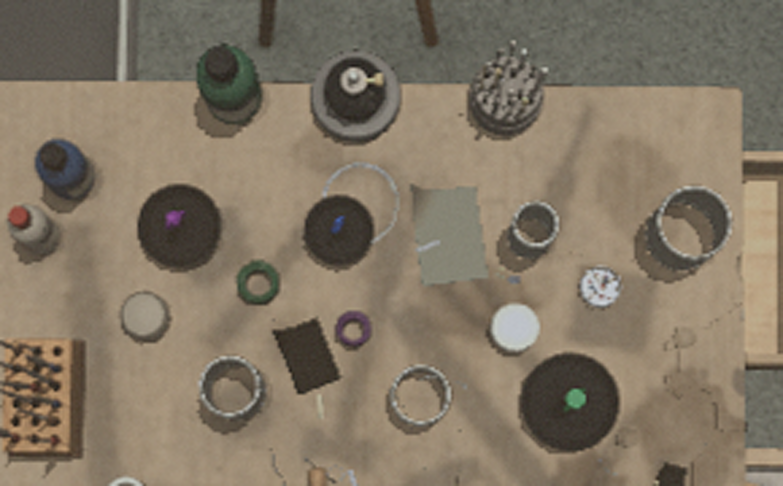

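View pics/sidec.png

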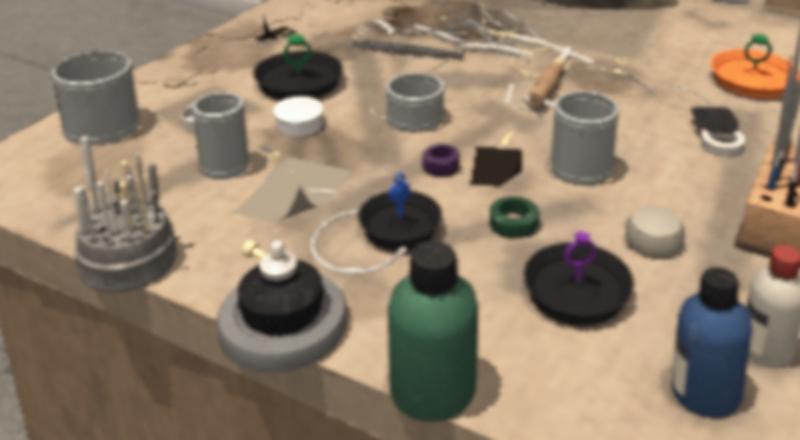

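```bash
cat > fit.py <<'E'
from h import *
from scipy.optimize import minimize
t=np.linspace(0,2*np.pi,72,endpoint=False)
def ring(x,y,z,r): return np.c_[x+r*np.cos(t),y+r*np.sin(t),0*t+z]
def hullmask(c,P,s=4):
    p=proj(c,P); m=np.zeros((480*s,640*s),np.uint8)
    h=cv2.convexHull(((p+.5)*s).astype(np.int32)); cv2.fillConvexPoly(m,h,1); return cv2.resize(m.astype(np.float32),(640,480),interpolation=cv2.INTER_AREA)
OBJ={"flask_large_centre":[(0,.032),(.06,.032)],"flask_medium_centre":[(0,.026),(.06,.026)],"flask_small_centre":[(0,.02),(.06,.02)],"flask_short_centre":[(0,.026),(.034,.026)],
"base_large":[(0,.044),(.014,.044)],"base_medium":[(0,.038),(.014,.038)],"base_small":[(0,.032),(.014,.032)]}
def fit(c,mask,n,x0):
    cnt=np.argwhere(mask)[:,::-1].astype(np.int32); m=np.zeros((480,640),np.uint8); cv2.fillConvexPoly(m,cv2.convexHull(cnt),1); m=m.astype(np.float32)
    f=lambda q:np.abs(hullmask(c,np.vstack([ring(q[0],q[1],z,r) for z,r in OBJ[n]]))-m).sum()/m.sum()
    r=minimize(f,x0,method='Nelder-Mead',options=dict(initial_simplex=[x0,x0+[.01,0],x0+[0,.01]],xatol=2e-4,fatol=1e-4)); return r.x,r.fun
E
cat > run.py <<'E'
from fit import *
G={"flask_large_centre":[.60,-.19],"flask_medium_centre":[.468,.21],"flask_small_centre":[.605,-.05],"flask_short_centre":[.466,.047],"base_large":[.449,-.09],"base_medium":[.617,.26],"base_small":[.608,.119]}
ims={};C={}
for cam in ("top","side"):
    ims[cam]=ctrl.snapshot(cam)[:,:,::-1].copy(); C[cam]=ctrl.calibration(cam)
    for n in G:
        ds=ctrl.silhouettes(cam,n)
        best=None
        for d in ds:
            r,q=d['position']; p=atz(C[cam],(q,r),.02)[:2]
            if np.hypot(*(p-G[n]))<.05 and d['mask'].sum()>200:
                x,f=fit(C[cam],d['mask'],n,np.array(G[n]));
                if best is None or f<best[1]: best=(x,f)
        print(cam,n,best)
        if cam=='side' and best: G[n]=list(best[0])
for cam in ims:
    s=3; im=cv2.resize(ims[cam],None,fx=s,fy=s,interpolation=cv2.INTER_CUBIC)
    for n in G:
        for z,r in OBJ[n]:
            p=proj(C[cam],ring(*G[n],z,r)); cv2.polylines(im,[((p+.5)*s).astype(np.int32)],True,(0,0,255) if z else (255,255,0),1)
    im=im[130*s:270*s,200*s:450*s] if cam=='top' else im[230*s:400*s,100*s:450*s][:,:]
    im=im if cam=='top' else cv2.resize(im,None,fx=.75,fy=.75)
    cv2.imwrite(f'pics/ov_{cam}.png',im)
E
python3 run.py
```

```text
top flask_large_centre (array([ 0.6087, -0.1898]), np.float64(0.046630859375))
top flask_medium_centre None
top flask_small_centre None
top flask_short_centre None
top base_large (array([ 0.458 , -0.0906]), np.float64(0.07629477232694626))
top base_medium (array([0.6114, 0.2581]), np.float64(0.1148761734366417))
top base_small (array([0.6112, 0.1152]), np.float64(0.06063596531748772))
side flask_large_centre (array([ 0.6117, -0.1871]), np.float64(0.042763158679008484))
side flask_medium_centre (array([0.4684, 0.2081]), np.float64(0.04858625680208206))
side flask_small_centre (array([ 0.6089, -0.051 ]), np.float64(0.04471684992313385))
side flask_short_centre (array([0.464 , 0.0464]), np.float64(0.045432690531015396))
side base_large (array([ 0.4528, -0.0917]), np.float64(0.15894152224063873))
side base_medium (array([0.608 , 0.2584]), np.float64(0.099196657538414))
side base_small (array([0.6047, 0.1143]), np.float64(0.15305887162685394))
```

View pics/ov_top.png

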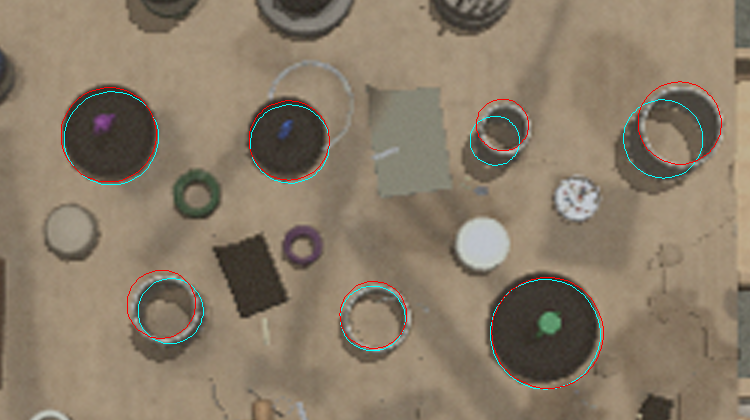

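View pics/ov_side.png

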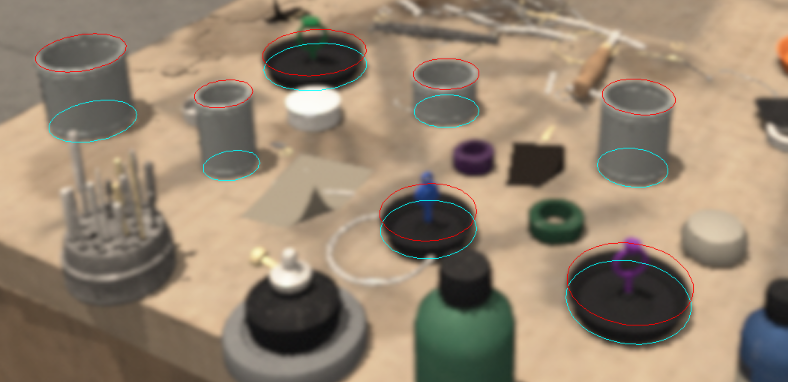

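```bash
cat > mv.py <<'E'
from h import *
import sys
def state():
    o=ctrl.get_obs(); R=RR(o['orientation']); return o,R
def rel(target):
    o,R=state(); d=np.array(target)-o['tool_pos']; print('t',round(o['clock'],2),'tcp',o['tool_pos'],'F',np.array(o['force']),'open',round(o['opening'],4)); print('jaw az',np.degrees(np.arctan2(R[1,2],R[0,2])),'tilt',np.degrees(np.arccos(-R[2,0]))); print('world d',d,'tool units',R.T@d/.06)
E
python3 - <<'E'
from mv import *
o,R=state(); print(R); rel([.61,-.188,.227])
c=ctrl.calibration('top')
for n,top,z in (("greenb",(252,114),.1),("blueb",(193,149),.085),("whiteb",(179,171),.085),("holder",(302,122),.06)): print(n,atz(c,top,z),proj(ctrl.calibration('side'),atz(c,top,z)))
E
```

```text
[[-0.     -0.9735 -0.2288]
 [ 0.0001 -0.2288  0.9735]
 [-1.      0.      0.0001]]
t 2.05 tcp [ 0.1544 -0.6571  0.2265] F [-0.2121 -0.0002 -0.0902] open 0.0877
jaw az 103.22586920518374 tilt 0.003672998725640747
world d [0.4556 0.4691 0.0005] tool units [-0.0075 -9.1811  5.873 ]
greenb [0.7273 0.2107 0.1   ] [[306.2981 341.474 ]]
blueb [0.6503 0.3442 0.085 ] [[440.9378 350.1474]]
whiteb [0.5997 0.3742 0.085 ] [[476.1192 334.0944]]
holder [0.7229 0.0999 0.06  ] [[230.8567 338.6725]]
```

Call:
{"api": "arm_command", "payload": {"commands": [[[0, -0.4, 0.25], 0], [[0, -0.8, 0.5], 0], [[0, -0.8, 0.5], 0], [[0, -0.8, 0.5], 0], [[0, -0.8, 0.5], 0], [[0, -0.8, 0.5], 0], [[0, -0.8, 0.5], 0], [[0, -0.8, 0.5], 0], [[0, -0.8, 0.5], 0], [[0, -0.8, 0.5], 0], [[0, -0.8, 0.5], 0], [[0, -0.78, 0.62], 0]], "gripper": 1}}

```text
clock: 3.55
tool_pos: [0.6113, -0.1869, 0.2267]
orientation: [-132.0, 90.0, -28.8]
force: [0.1, -1.1, 0.2]
opening: 0.088
```

```bash
cat > look.py <<'E'
from fit import *
import sys
# usage look.py tag  name x y ...
tag=sys.argv[1]; a=sys.argv[2:]
c=ctrl.calibration('wrist'); im=ctrl.snapshot('wrist')[:,:,::-1].copy()
for i in range(0,len(a),3):
    n=a[i];x,y=float(a[i+1]),float(a[i+2])
    for z,r in OBJ[n]:
        p=proj(c,ring(x,y,z,r)); cv2.polylines(im,[p.astype(np.int32)],True,(0,0,255) if z else (255,255,0),1)
    for d in ctrl.silhouettes('wrist',n):
        r,q=d['position']; p=atz(c,(q,r),.02)[:2]
        if np.hypot(*(p-[x,y]))<.06: print(n,round(d['p'],2),d['mask'].sum(),fit(c,d['mask'],n,np.array([x,y])))
cv2.imwrite(f'pics/{tag}.png',im)
E
python3 look.py w1 flask_large_centre .61 -.188 flask_small_centre .608 -.051
```

```text
flask_large_centre 0.79 2221 (array([ 0.6108, -0.1875]), np.float64(0.02697962336242199))
flask_small_centre 0.77 2100 (array([ 0.6081, -0.0522]), np.float64(0.047920484095811844))
```

View pics/w1.png

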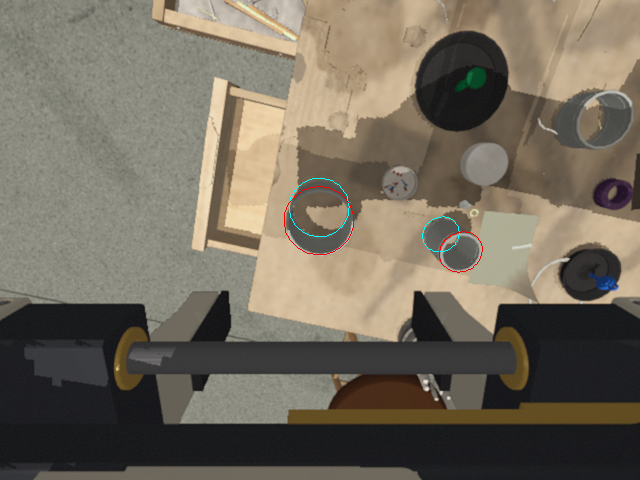

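```bash
python3 look.py w2 base_large .4555 -.091 base_small .608 .115; python3 -c "
from mv import *
rel([.6108,-.1875,.03])"
```

```text
base_large 0.95 7413 (array([ 0.4601, -0.0869]), np.float64(0.05506270006299019))
base_small 0.91 2597 (array([0.6123, 0.1223]), np.float64(0.1340259462594986))
t 3.85 tcp [ 0.6096 -0.1885  0.2265] F [-0.8075 -0.7015 -0.1316] open 0.0874
jaw az 103.22316148332649 tilt 0.018124218372517983
world d [ 0.0012  0.001  -0.1965] tool units [ 3.2758 -0.024   0.0117]
```

Call:
{"api": "arm_command", "payload": {"commands": [[[0.6, 0, 0], 0], [[0.8, 0, 0], 0], [[0.8, 0, 0], 0], [[0.6, 0, 0], 0], [[0.3, 0, 0], 0], [[0.18, 0, 0], 0], [[0, 0, 0], 0]]}}

```text
clock: 4.72
tool_pos: [0.6102, -0.1886, 0.0301]
orientation: [-127.5, 90.0, -24.3]
force: [-1.0, -0.1, -0.2]
opening: 0.0874
```

Call:
{"api": "arm_command", "payload": {"commands": [[[0, 0, 0], 0], [[0, 0, 0], 0], [[0, 0, 0], 0], [[0, 0, 0], 0], [[0, 0, 0], 0], [[-0.1, 0, 0], 0], [[-0.3, 0, 0], 0], [[-0.4, 0, 0], 0], [[-0.4, 0, 0], 0], [[-0.3, 0, 0], 0], [[-0.2, 0, 0], 0], [[0, 0, 0], 0]], "gripper": 0}}

```text
clock: 6.22
tool_pos: [0.6104, -0.1883, 0.1327]
orientation: [-102.8, 89.9, 0.4]
force: [-0.5, -0.8, -2.9]
opening: 0.0644
```

Run:
```python
from mv import *
rel([.458,-.09,.132])
cv2.imwrite('pics/s3.png',ctrl.snapshot('side')[:,:,::-1])
c=ctrl.calibration('top');ctrl.snapshot('top')
cs=ctrl.calibration('side')
for cam in('top','side'):
  for n in("wax_green","wax_purple","wax_blue"):
    for d in ctrl.silhouettes(cam,n)[:2]: print(cam,n,d['p'],d['position'],atz(ctrl.calibration(cam),d['position'][::-1],.035))
```

```text
t 6.22 tcp [ 0.6104 -0.1883  0.1327] F [-0.5159 -0.79   -2.9278] open 0.0644
jaw az 103.22086090863186 tilt 0.08566216282827542
world d [-0.1524  0.0983 -0.0007] tool units [0.0072 2.0982 2.1754]
top wax_green 0.54 [333.0, 213.7] [0.2347 0.2975 0.035 ]
top wax_blue 0.52 [230.1, 249.3] [0.4724 0.2205 0.035 ]
side wax_green 0.52 [244.2, 469.8] [0.236  0.3029 0.035 ]
side wax_green 0.45 [239.6, 236.5] [ 0.4436 -0.104   0.035 ]
side wax_purple 0.56 [346.0, 378.2] [0.6168 0.2583 0.035 ]
side wax_blue 0.73 [359.3, 377.6] [0.6422 0.2673 0.035 ]
side wax_blue 0.61 [313.9, 291.1] [0.6089 0.1192 0.035 ]
```

View pics/s3.png

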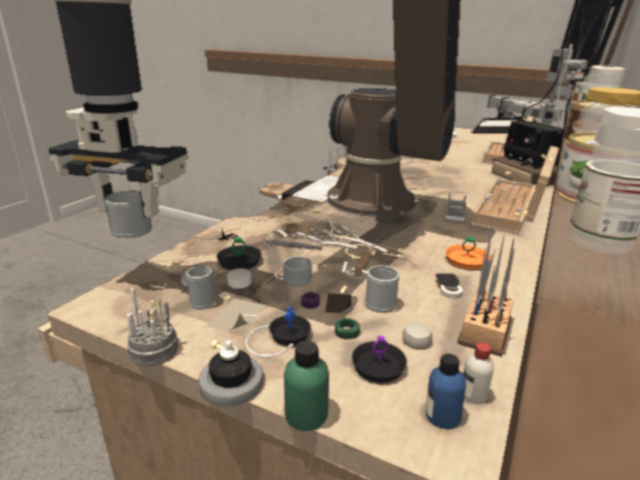

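Call:
{"api": "arm_command", "payload": {"commands": [[[0, 0.2, 0.2], 0], [[0, 0.4, 0.4], 0], [[0, 0.5, 0.55], 0], [[0, 0.5, 0.55], 0], [[0, 0.3, 0.3], 0], [[0, 0.2, 0.18], 0], [[0, 0, 0], 0], [[0, 0, 0], 0]]}}

```text
clock: 7.62
tool_pos: [0.4584, -0.0898, 0.132]
orientation: [-112.0, 90.0, -8.8]
force: [0.7, -0.6, -3.1]
opening: 0.064
```

```bash
python3 look.py w3 base_large .457 -.09 ; python3 -c "
from mv import *
rel([.457,-.09,.036])"
```

```text
base_large 0.93 5144 (array([ 0.4602, -0.0865]), np.float64(0.06729957461357117))
t 7.72 tcp [ 0.4582 -0.09    0.1317] F [-0.1303 -0.0049 -2.6453] open 0.0643
jaw az 103.20089285461712 tilt 0.011061431476628709
world d [-0.0012 -0.     -0.0957] tool units [1.5946 0.0191 0.0048]
```

View pics/w3.png

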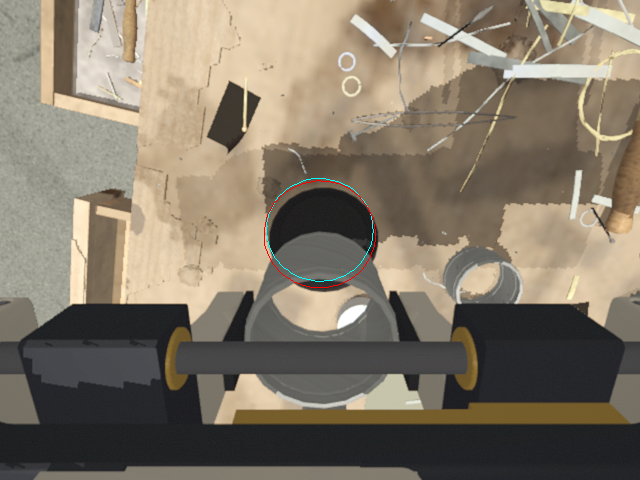

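Call:
{"api": "arm_command", "payload": {"commands": [[[0.2, -0.02, 0.03], 0], [[0.4, 0, 0], 0], [[0.3, 0, 0], 0], [[0.3, 0, 0], 0], [[0.2, 0, 0], 0], [[0.1, 0, 0], 0], [[0, 0, 0], 0]]}}

```text
clock: 8.6
tool_pos: [0.4581, -0.0878, 0.0414]
orientation: [92.9, 90.0, -163.9]
force: [0.5, -0.2, -2.6]
opening: 0.0642
```

```bash
cat > sd.py <<'E'
from h import *
import sys
x,y=map(float,sys.argv[2:4]); s=ctrl.snapshot('side')[:,:,::-1]; 
u,v=proj(ctrl.calibration('side'),[x,y,.03])[0].astype(int)
u=min(max(u,90),550);v=min(max(v,75),405)
a=cv2.resize(s[v-75:v+75,u-90:u+90],None,fx=4,fy=4,interpolation=cv2.INTER_CUBIC); cv2.imwrite(f'pics/{sys.argv[1]}.png',a)
from mv import rel
rel([x,y,.0351])
E
python3 sd.py s4 .459 -.088
```

```text
t 8.65 tcp [ 0.4584 -0.0877  0.0419] F [ 0.6014 -0.2445 -2.5396] open 0.0642
jaw az 103.22647446633073 tilt 0.007260440592859076
world d [ 0.0006 -0.0003 -0.0068] tool units [ 0.1126 -0.0086 -0.0069]
```

View pics/s4.png

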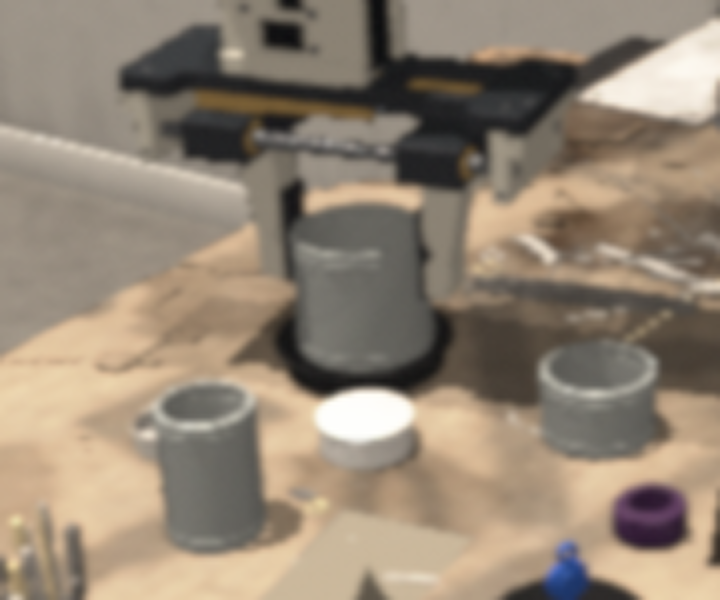

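Call:
{"api": "arm_command", "payload": {"commands": [[[0.08, 0, 0], 0], [[0.04, 0, 0], 0], [[0, 0, 0], 0], [[0, 0, 0], 0]]}}

```text
clock: 9.15
tool_pos: [0.4587, -0.0876, 0.0353]
orientation: [-100.4, 89.9, 2.8]
force: [-2.7, 0.5, 4.8]
opening: 0.0642
```

Call:
{"api": "arm_command", "payload": {"commands": [[[0, 0, 0], 0], [[0, 0, 0], 0], [[0, 0, 0], 0], [[-0.1, 0, 0], 0], [[-0.3, 0, 0], 0], [[-0.5, 0, 0], 0], [[-0.7, 0, 0], 0], [[-0.7, 0, 0], 0], [[-0.5, 0, 0], 0], [[-0.3, 0, 0], 0], [[0, 0, 0], 0]], "gripper": 1}}

```text
clock: 10.52
tool_pos: [0.4589, -0.0876, 0.2222]
orientation: [-93.3, 89.8, 9.9]
force: [0.2, -1.0, -0.4]
opening: 0.0878
```

```bash
python3 sd.py s5 .459 -.088; python3 look.py w5 base_large .458 -.088 flask_small_centre .6081 -.0515;python3 -c "
from mv import *
rel([.6082,-.0517,.15])"
```

```text
t 10.57 tcp [ 0.4582 -0.0876  0.221 ] F [-0.1444 -0.2001 -0.883 ] open 0.0875
jaw az 103.21722015123714 tilt 0.08396142004152143
world d [ 0.0008 -0.0004 -0.1859] tool units [ 3.0986 -0.0062 -0.0098]
base_large 0.73 3205 (array([ 0.4612, -0.0869]), np.float64(0.250883549451828))
flask_small_centre 0.85 741 (array([ 0.6081, -0.0516]), np.float64(0.1096787229180336))
t 10.72 tcp [ 0.4576 -0.0877  0.2197] F [-0.2163 -0.5058 -0.3892] open 0.088
jaw az 103.21687548035814 tilt 0.08498086185451546
world d [ 0.1506  0.036  -0.0697] tool units [ 1.1582 -2.5825  0.0106]
```

View pics/s5.png

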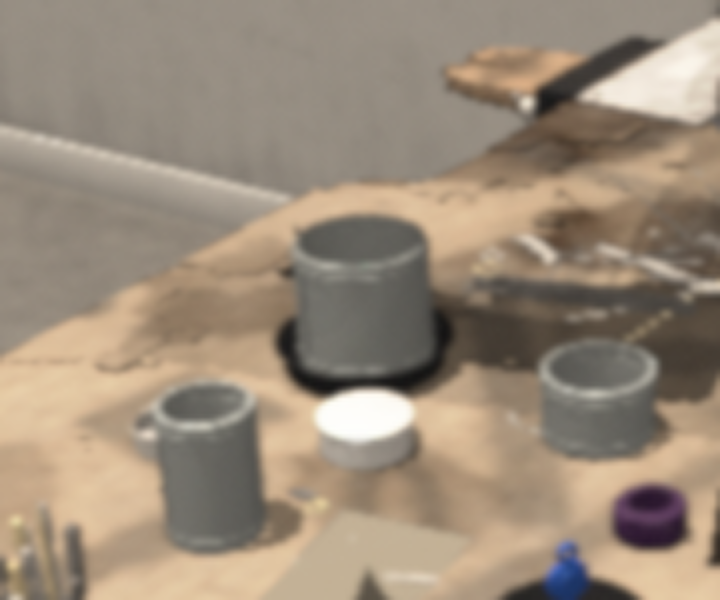

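View pics/w5.png

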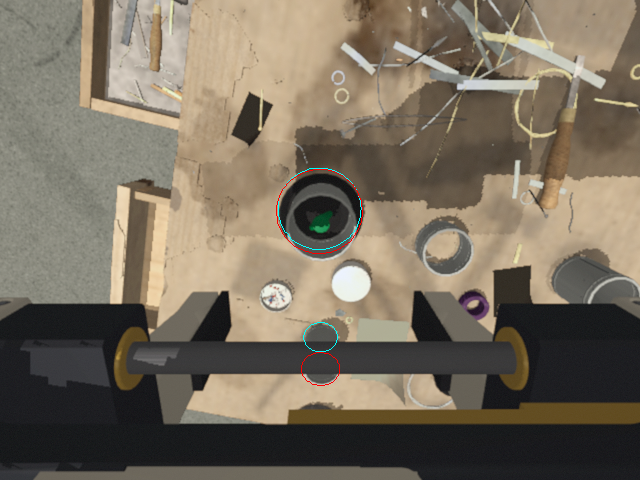

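Call:
{"api": "arm_command", "payload": {"commands": [[[0, -0.3, 0], 0], [[0, -0.6, 0], 0], [[0, -0.7, 0.01], 0], [[0, -0.6, 0], 0], [[0, -0.38, 0], 0], [[0.5, 0, 0], 0], [[0.8, 0, 0], 0], [[0.8, 0, 0], 0], [[0.3, 0, 0], 0], [[0, 0, 0], 0]]}}

```text
clock: 11.98
tool_pos: [0.6081, -0.0518, 0.0738]
orientation: [89.8, 89.7, -167.0]
force: [0.2, -0.6, 0.1]
opening: 0.0875
```

```bash
python3 look.py w6 flask_small_centre .6081 -.0515;python3 -c "
from mv import *
rel([.6082,-.0517,.03])"
```

```text
flask_small_centre 0.69 5364 (array([ 0.6076, -0.0512]), np.float64(0.03768226504325867))
t 12.07 tcp [ 0.6096 -0.0516  0.0766] F [-0.3476  0.0003 -0.2054] open 0.0878
jaw az 103.2432332175251 tilt 0.022932502787867272
world d [-0.0014 -0.0001 -0.0466] tool units [0.7767 0.0234 0.0043]
```

View pics/w6.png

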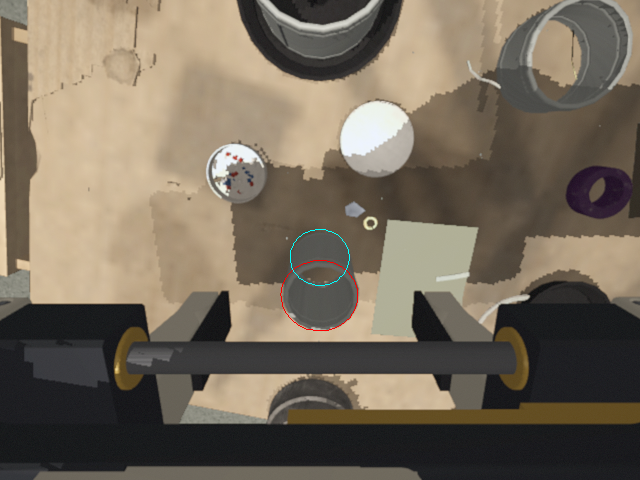

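Call:
{"api": "arm_command", "payload": {"commands": [[[0.3, 0.02, 0], 0], [[0.3, 0, 0], 0], [[0.15, 0, 0], 0], [[0, 0, 0], 0]]}}

```text
clock: 12.58
tool_pos: [0.6079, -0.0519, 0.0318]
orientation: [-117.4, 90.0, -14.2]
force: [0.8, -0.2, -0.5]
opening: 0.0875
```

Call:
{"api": "arm_command", "payload": {"commands": [[[0, 0, 0], 0], [[0, 0, 0], 0], [[0, 0, 0], 0], [[0, 0, 0], 0], [[0, 0, 0], 0], [[0, 0, 0], 0]], "gripper": 0}}

```text
clock: 13.32
tool_pos: [0.6076, -0.0519, 0.0316]
orientation: [-73.2, 90.0, 30.0]
force: [-0.5, 0.1, 0.5]
opening: 0.0399
```

Call:
{"api": "arm_command", "payload": {"commands": [[[-0.1, 0, 0], 0], [[-0.3, 0, 0], 0], [[-0.4, 0, 0], 0], [[-0.4, 0, 0], 0], [[-0.3, 0, 0], 0], [[-0.2, 0, 0], 0], [[0, 0, 0], 0]]}}

```text
clock: 14.2
tool_pos: [0.608, -0.0519, 0.1344]
orientation: [-90.5, 89.9, 12.7]
force: [-0.6, -0.6, -2.3]
opening: 0.0399
```

```bash
python3 look.py w7 base_small .6095 .118;python3 -c "
from mv import *
rel([.6095,.118,.13])"
```

```text
base_small 0.59 3599 (array([0.613 , 0.1234]), np.float64(0.281966894865036))
t 14.3 tcp [ 0.6071 -0.0519  0.1329] F [ 0.4914 -0.0043 -2.3782] open 0.0399
jaw az 103.21225327802264 tilt 0.05031406302385828
world d [ 0.0024  0.1699 -0.0029] tool units [ 0.0491 -0.6858  2.7484]
```

View pics/w7.png

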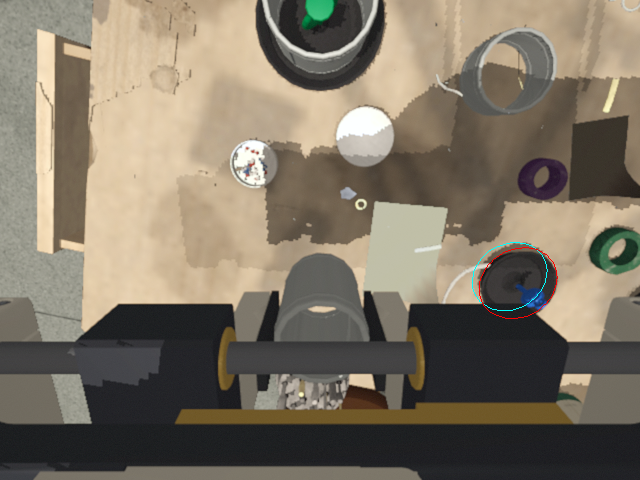

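Call:
{"api": "arm_command", "payload": {"commands": [[[0, -0.05, 0.25], 0], [[0, -0.1, 0.45], 0], [[0, -0.17, 0.65], 0], [[0, -0.17, 0.65], 0], [[0, -0.12, 0.45], 0], [[0, -0.08, 0.3], 0], [[0, 0, 0], 0], [[0, 0, 0], 0]]}}

```text
clock: 15.3
tool_pos: [0.6098, 0.1177, 0.1332]
orientation: [106.4, 90.0, -150.4]
force: [-0.3, -0.3, -0.9]
opening: 0.0396
```

```bash
python3 look.py w8 base_small .6095 .1185;python3 sd.py s8 .6095 .1185
```

```text
base_small 0.73 3840 (array([0.6115, 0.1182]), np.float64(0.19530703127384186))
t 15.45 tcp [0.6101 0.1173 0.1335] F [ 0.6993 -0.3198 -0.8671] open 0.0396
jaw az 103.16570635273459 tilt 0.013204938368077877
world d [-0.0006  0.0012 -0.0984] tool units [1.6404 0.004  0.0221]
```

View pics/w8.png

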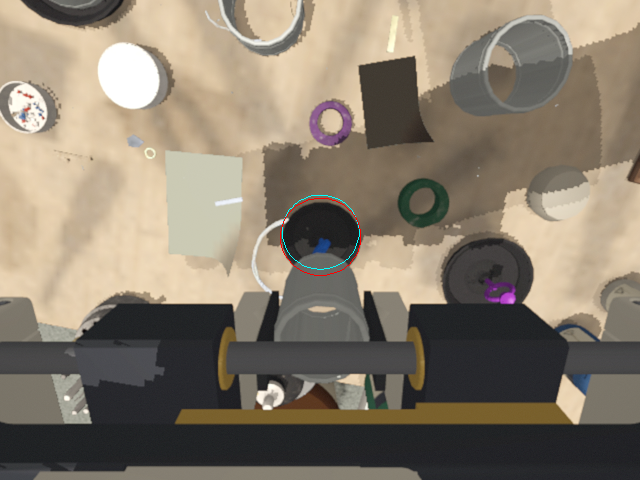

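View pics/s8.png

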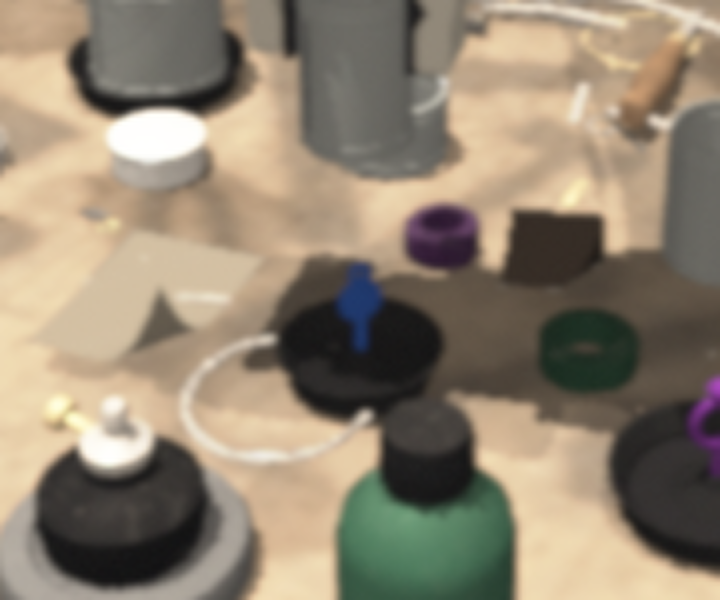

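Call:
{"api": "arm_command", "payload": {"commands": [[[0.2, 0, 0.01], 0], [[0.4, 0, 0], 0], [[0.3, 0, 0], 0], [[0.3, 0, 0], 0], [[0.2, 0, 0], 0], [[0.1, 0, 0], 0], [[0, 0, 0], 0]]}}

```text
clock: 16.32
tool_pos: [0.61, 0.1187, 0.0433]
orientation: [119.0, 90.0, -137.8]
force: [0.0, 0.4, -1.1]
opening: 0.0398
```

```bash
python3 sd.py s9 .6095 .1185
```

```text
t 16.38 tcp [0.6103 0.1188 0.0438] F [ 0.0793 -0.3008 -0.5097] open 0.0398
jaw az 103.23121666388361 tilt 0.021893596301596808
world d [-0.0008 -0.0003 -0.0087] tool units [ 0.1452  0.0138 -0.0019]
```

View pics/s9.png

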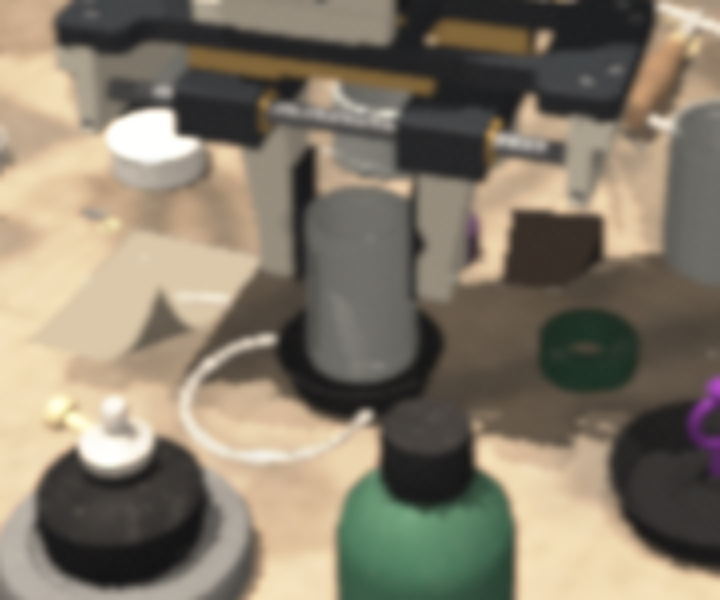

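Centred (flask 307–417, dish 280–442). Lower the last bit.

Call:
{"api": "arm_command", "payload": {"commands": [[[0.08, 0, 0], 0], [[0.05, 0, 0], 0], [[0, 0, 0], 0], [[0, 0, 0], 0]]}}

```text
clock: 16.88
tool_pos: [0.6103, 0.1189, 0.0364]
orientation: [-86.0, 89.9, 17.2]
force: [-1.7, -0.2, 3.7]
opening: 0.0398
```

Call:
{"api": "arm_command", "payload": {"commands": [[[0, 0, 0], 0], [[0, 0, 0], 0], [[0, 0, 0], 0], [[-0.1, 0, 0], 0], [[-0.3, 0, 0], 0], [[-0.5, 0, 0], 0], [[-0.7, 0, 0], 0], [[-0.7, 0, 0], 0], [[-0.5, 0, 0], 0], [[-0.3, 0, 0], 0], [[0, 0, 0], 0]], "gripper": 1}}

```text
clock: 18.25
tool_pos: [0.6109, 0.119, 0.2249]
orientation: [-79.7, 89.7, 23.6]
force: [-0.5, -0.3, 0.5]
opening: 0.0877
```

```bash
python3 sd.py s10 .6095 .1185; python3 look.py w10 base_medium .611 .258 flask_medium_centre .467 .207;python3 -c "
from mv import *
rel([.467,.207,.222])"
```

```text
t 18.3 tcp [0.6102 0.1188 0.2233] F [-0.2674 -0.5418 -0.8882] open 0.0874
jaw az 103.2176846060892 tilt 0.13722097062365715
world d [-0.0007 -0.0003 -0.1882] tool units [ 3.1361  0.0191 -0.0054]
base_medium 0.77 3717 (array([0.6145, 0.2626]), np.float64(0.10280172526836395))
flask_medium_centre 0.68 3395 (array([0.4671, 0.2067]), np.float64(0.028398975729942322))
t 18.45 tcp [0.6095 0.1185 0.2211] F [-0.0025 -1.096  -0.1388] open 0.0876
jaw az 103.21588579878285 tilt 0.06935846407342429
world d [-0.1425  0.0885  0.0009] tool units [-0.0124  1.9748  1.9786]
```

View pics/s10.png

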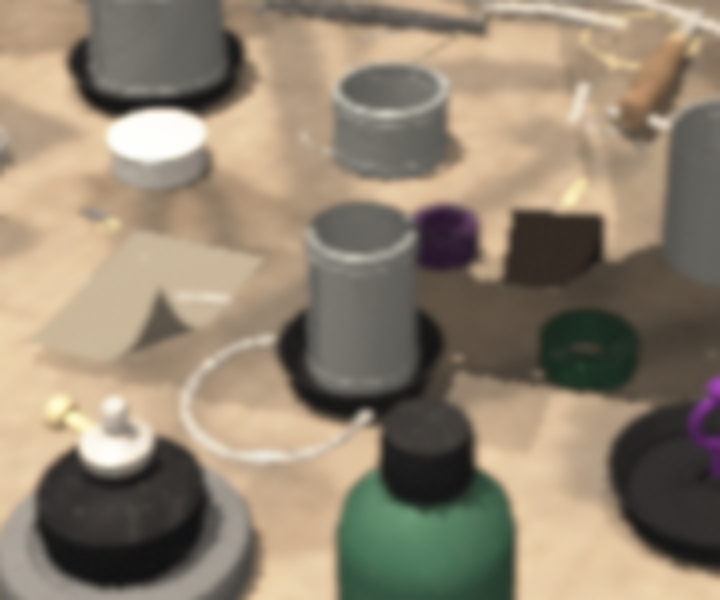

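View pics/w10.png

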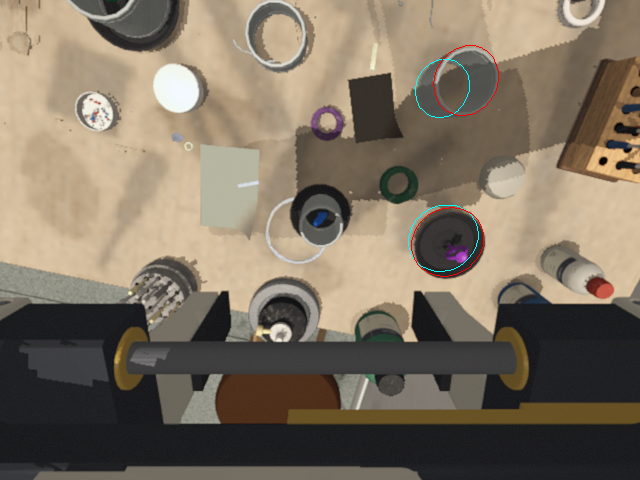

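Run:
```python
from h import *
c=ctrl.calibration('wrist')
for uv in((603,60),(558,168)): print(atz(c,uv,.04))
s=ctrl.snapshot('side')[:,:,::-1]; cv2.imwrite('pics/rack.png',cv2.resize(s[210:370,340:540],None,fx=4,fy=3.7))
s=ctrl.snapshot('top')[:,:,::-1]; cv2.imwrite('pics/rackt.png',cv2.resize(s[180:290,140:290],None,fx=5,fy=5))
```

```text
[0.4199 0.3188 0.04  ]
[0.5116 0.3197 0.04  ]
```

View pics/rackt.png

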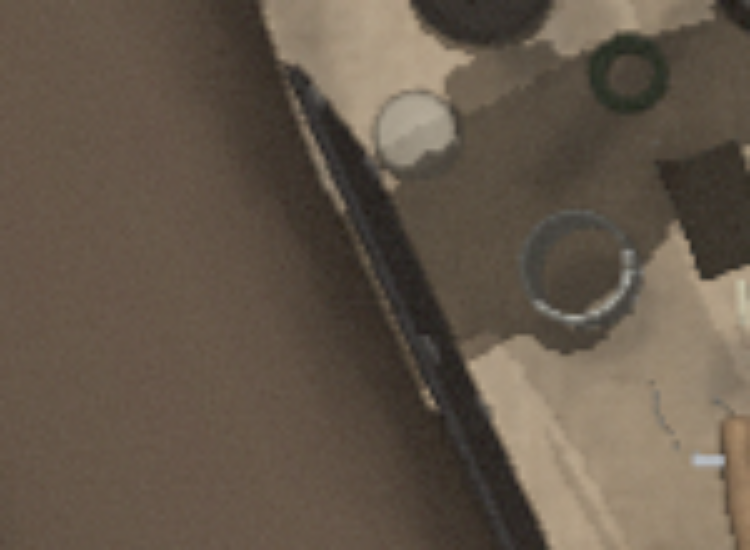

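View pics/rack.png

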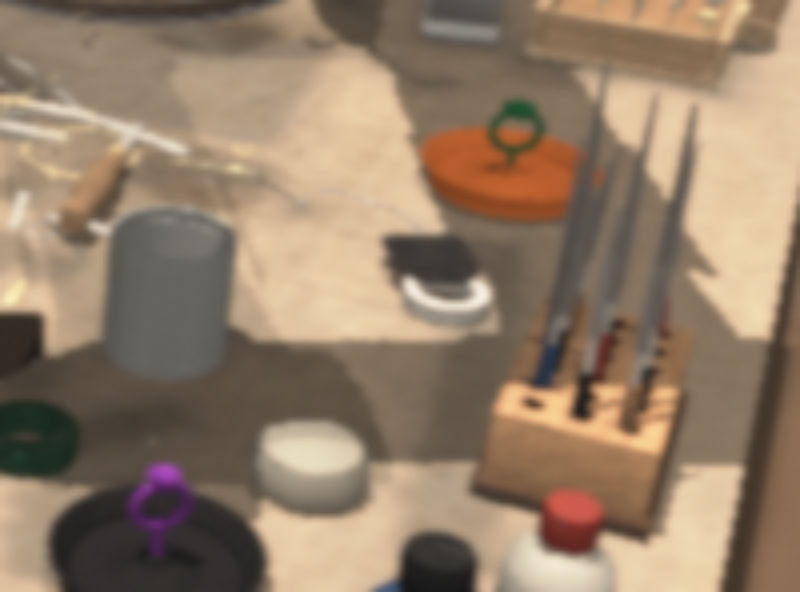

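Run:
```python
from mv import *
print(ctrl.get_obs()['joint_pos']); rel([.4671,.2067,.222])
```

```text
[  28.9893   15.7687   -6.9096   -0.008   -67.4052 -105.7653]
t 18.55 tcp [0.6096 0.1185 0.221 ] F [ 0.6688  0.3211 -0.1996] open 0.0876
jaw az 103.22099552132414 tilt 0.0838103570593912
world d [-0.1425  0.0882  0.001 ] tool units [-0.0152  1.9762  1.9735]
```

Call:
{"api": "arm_command", "payload": {"commands": [[[0, 0.25, 0.25], 0], [[0, 0.5, 0.5], 0], [[0, 0.6, 0.6], 0], [[0, 0.4, 0.4], 0], [[0, 0.22, 0.22], 0], [[0, 0, 0], -0.5], [[0, 0, 0], -1], [[0, 0, 0], -1], [[0, 0, 0], -1], [[0, 0, 0], -1], [[0, 0, 0], -1], [[0, 0, 0], -1]]}}

```text
clock: 20.05
tool_pos: [0.4671, 0.2068, 0.2215]
orientation: [66.4, 90.0, -151.2]
force: [-0.3, -0.1, -0.2]
opening: 0.0877
```

Call:
{"api": "arm_command", "payload": {"commands": [[[0, 0, 0], -1], [[0, 0, 0], -1], [[0, 0, 0], -1], [[0, 0, 0], -1], [[0, 0, 0], -1], [[0, 0, 0], -0.8], [[0, 0, 0], -0.3], [[0, 0, 0], 0], [[0, 0, 0], 0]]}}

```text
clock: 21.18
tool_pos: [0.4677, 0.2068, 0.2217]
orientation: [30.9, 90.0, -150.3]
force: [0.0, 0.7, -0.1]
opening: 0.0876
```

```bash
python3 look.py w11 flask_medium_centre .467 .207;python3 -c "
from mv import *
rel([.467,.2068,.031])"
```

```text
flask_medium_centre 0.79 1781 (array([0.4673, 0.2068]), np.float64(0.04075707122683525))
t 21.27 tcp [0.4678 0.2067 0.2217] F [ 0.0086 -1.0026  0.3567] open 0.0874
jaw az 178.78079423949026 tilt 0.005078099165273946
world d [-0.0008  0.0001 -0.1907] tool units [ 3.1788 -0.0011  0.0135]
```

View pics/w11.png

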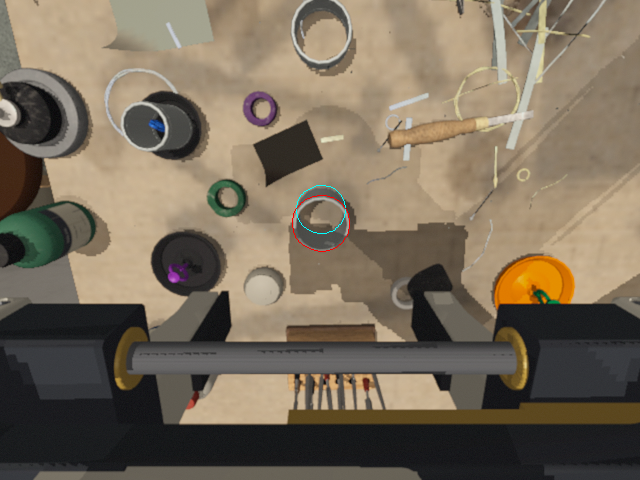

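Call:
{"api": "arm_command", "payload": {"commands": [[[0.5, 0, 0.01], 0], [[0.8, 0, 0], 0], [[0.8, 0, 0], 0], [[0.6, 0, 0], 0], [[0.3, 0, 0], 0], [[0.18, 0, 0], 0], [[0, 0, 0], 0]]}}

```text
clock: 22.15
tool_pos: [0.4672, 0.2066, 0.0306]
orientation: [48.8, 89.9, -132.4]
force: [-0.4, 0.1, 0.5]
opening: 0.0874
```

Call:
{"api": "arm_command", "payload": {"commands": [[[0, 0, 0], 0], [[0, 0, 0], 0], [[0, 0, 0], 0], [[0, 0, 0], 0], [[0, 0, 0], 0], [[-0.1, 0, 0], 0], [[-0.3, 0, 0], 0], [[-0.4, 0, 0], 0], [[-0.4, 0, 0], 0], [[-0.4, 0, 0], 0], [[-0.2, 0, 0], 0], [[0, 0, 0], 0]], "gripper": 0}}

```text
clock: 23.65
tool_pos: [0.4674, 0.207, 0.1395]
orientation: [-128.2, 89.9, 50.6]
force: [0.4, 0.4, -2.3]
opening: 0.0523
```

Call:
{"api": "arm_command", "payload": {"commands": [[[0, 0, 0], 0.3], [[0, 0, 0], 0.8], [[0, 0, 0], 1], [[0, 0, 0], 1], [[0, 0, 0], 1], [[0, 0, 0], 1], [[0, 0, 0], 1], [[0, 0, 0], 1], [[0, 0, 0], 1], [[0, 0, 0], 1], [[0, 0, 0], 1], [[0, 0, 0], 1]]}}

```text
clock: 25.15
tool_pos: [0.4668, 0.2063, 0.1377]
orientation: [108.2, 89.9, -139.9]
force: [-0.0, -0.3, -2.4]
opening: 0.0529
```

Call:
{"api": "arm_command", "payload": {"commands": [[[0, 0, 0], 1], [[0, 0, 0], 0.5], [[0, 0, 0], 0], [[0, 0, 0], 0]]}}

```text
clock: 25.65
tool_pos: [0.4671, 0.2065, 0.1384]
orientation: [118.5, 89.9, -138.2]
force: [0.5, -0.2, -2.2]
opening: 0.0524
```

```bash
python3 look.py w12 base_medium .611 .2585;python3 -c "
from mv import *
rel([.611,.2585,.14])"
```

```text
base_medium 0.82 1768 (array([0.6222, 0.2631]), np.float64(1.241034746170044))
t 25.75 tcp [0.4672 0.2067 0.1386] F [ 0.8518  0.1997 -1.4111] open 0.0525
jaw az 103.2501720553519 tilt 0.03165063267901961
world d [0.1438 0.0518 0.0014] tool units [-0.0238 -2.5312  0.2916]
```

View pics/w12.png

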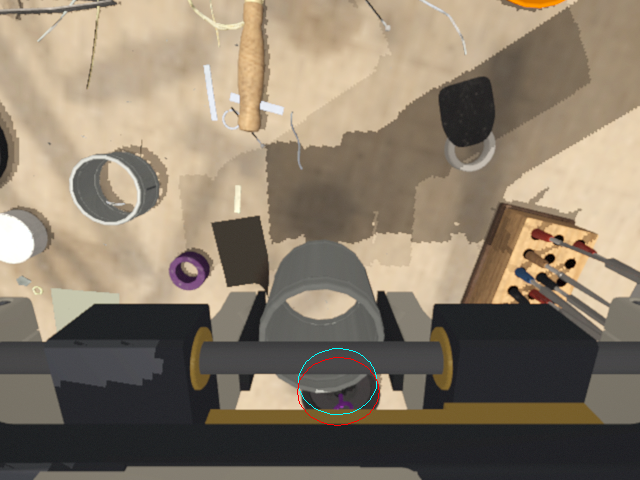

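Call:
{"api": "arm_command", "payload": {"commands": [[[-0.3, 0, 0], 0], [[-0.5, 0, 0], 0], [[-0.2, -0.2, 0.02], 0], [[0, -0.45, 0.05], 0], [[0, -0.6, 0.07], 0], [[0, -0.6, 0.07], 0], [[0, -0.45, 0.05], 0], [[0, -0.23, 0.03], 0], [[0.2, 0, 0], 0], [[0.5, 0, 0], 0], [[0.3, 0, 0], 0], [[0, 0, 0], 0]]}}

```text
clock: 27.25
tool_pos: [0.6097, 0.2577, 0.1374]
orientation: [111.4, 89.8, -145.4]
force: [0.5, 0.1, -0.7]
opening: 0.0527
```

```bash
python3 look.py w13 base_medium .611 .2585;python3 sd.py s13 .611 .2585
```

```text
base_medium 0.94 3635 (array([0.6151, 0.2608]), np.float64(0.41688278317451477))
t 27.4 tcp [0.6115 0.2588 0.1401] F [-0.8396  0.1156 -0.9135] open 0.0524
jaw az 103.24800915834565 tilt 0.09264229395726627
world d [-0.0005 -0.0003 -0.105 ] tool units [ 1.7508  0.0125 -0.0027]
```

View pics/w13.png

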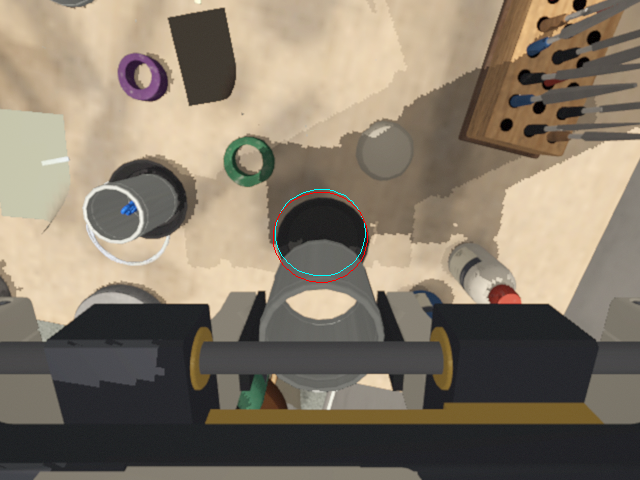

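View pics/s13.png

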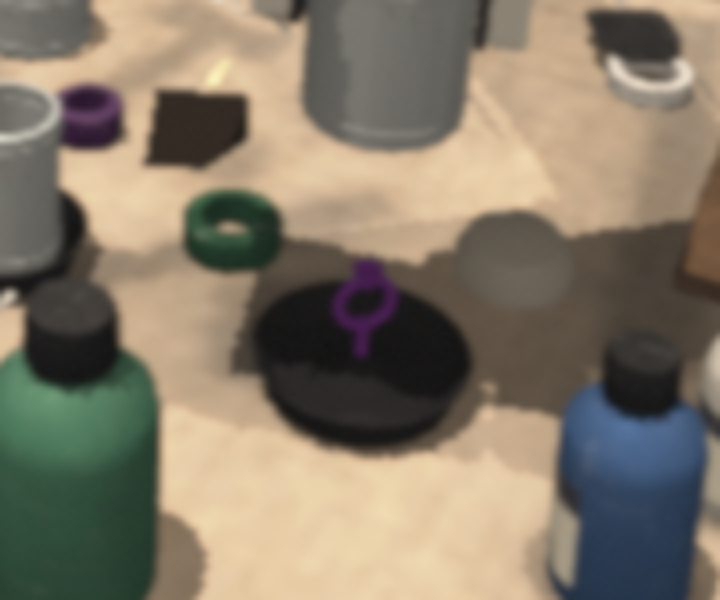

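Call:
{"api": "arm_command", "payload": {"commands": [[[0.2, -0.02, 0.02], 0], [[0.4, 0, 0], 0], [[0.4, 0, 0], 0], [[0.3, 0, 0], 0], [[0.2, 0, 0], 0], [[0.1, 0, 0], 0], [[0, 0, 0], 0]]}}

```text
clock: 28.28
tool_pos: [0.6121, 0.2599, 0.0429]
orientation: [149.2, 90.0, -107.6]
force: [0.9, 0.9, -1.1]
opening: 0.0526
```

```bash
python3 sd.py s14 .611 .2585
```

```text
t 28.32 tcp [0.6123 0.26   0.0434] F [ 0.5984 -0.027  -1.1221] open 0.0526
jaw az 103.23062460792465 tilt 0.03900470784659058
world d [-0.0013 -0.0015 -0.0083] tool units [ 0.1386  0.0274 -0.0199]
```

View pics/s14.png

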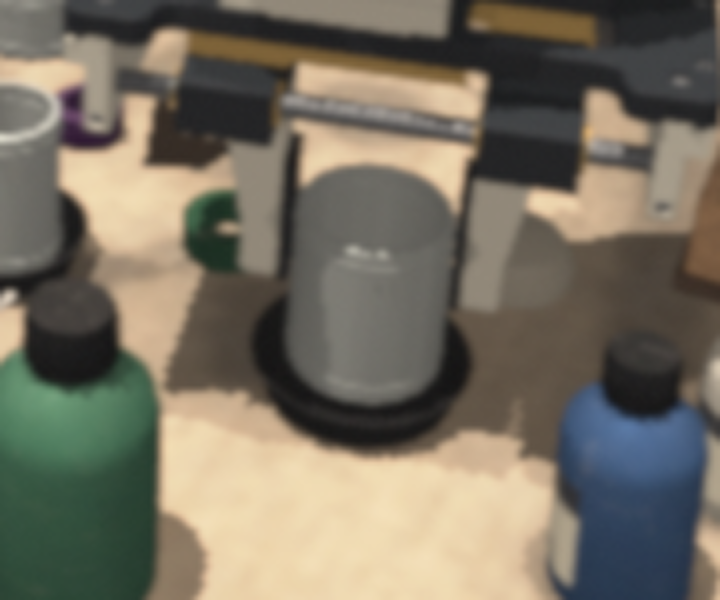

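Call:
{"api": "arm_command", "payload": {"commands": [[[0.08, 0, 0], 0], [[0.05, 0, 0], 0], [[0, 0, 0], 0], [[0, 0, 0], 0]]}}

```text
clock: 28.82
tool_pos: [0.6124, 0.2601, 0.0361]
orientation: [-76.8, 89.9, 26.4]
force: [-2.8, 0.4, 4.9]
opening: 0.0527
```

Call:
{"api": "arm_command", "payload": {"commands": [[[0, 0, 0], 0], [[0, 0, 0], 0], [[0, 0, 0], 0], [[-0.1, 0, 0], 0], [[-0.3, 0, 0], 0], [[-0.5, 0, 0], 0], [[-0.7, 0, 0], 0], [[-0.7, 0, 0], 0], [[-0.5, 0, 0], 0], [[-0.3, 0, 0], 0], [[0, 0, 0], 0]], "gripper": 1}}

```text
clock: 30.2
tool_pos: [0.6124, 0.2602, 0.223]
orientation: [-65.8, 89.8, 37.4]
force: [-1.3, 0.5, -0.1]
opening: 0.0879
```

```bash
python3 sd.py s15 .611 .2585; python3 look.py w15
python3 - <<'E'
from h import *
s=ctrl.snapshot('side')[:,:,::-1]; cv2.imwrite('pics/s16.png',s)
E
```

```text
t 30.25 tcp [0.6118 0.2599 0.2213] F [-1.4107 -0.1968 -0.6653] open 0.0879
jaw az 103.21338935555772 tilt 0.036219728770403296
world d [-0.0008 -0.0014 -0.1862] tool units [ 3.1032  0.019  -0.0208]
```

View pics/s15.png

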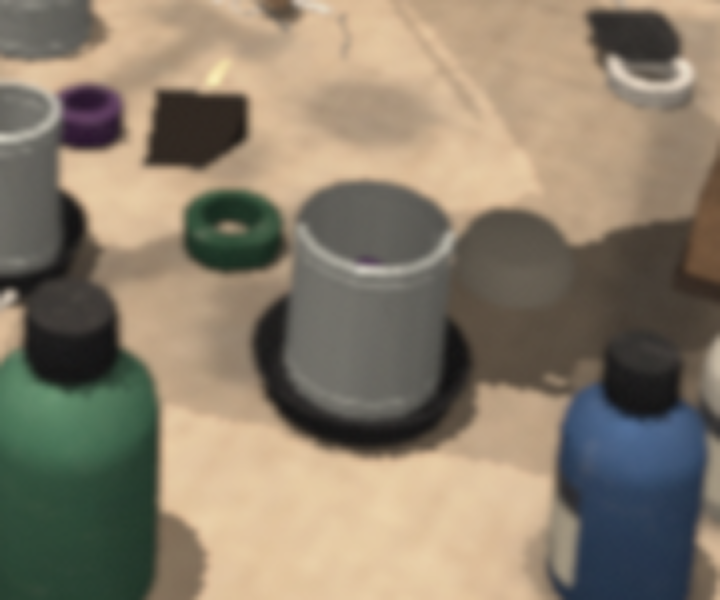

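View pics/s16.png

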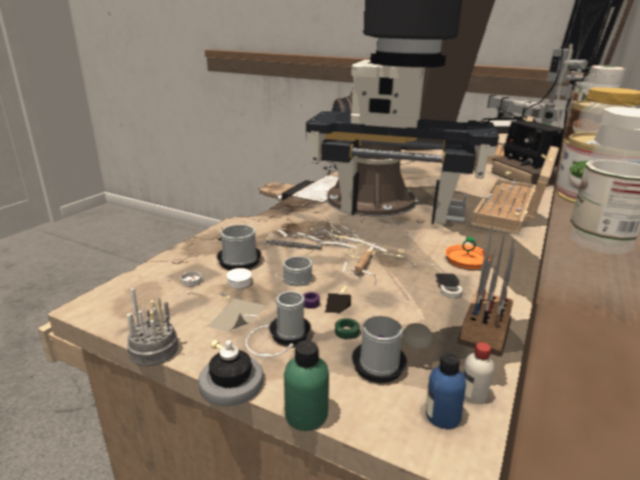

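View pics/w15.png

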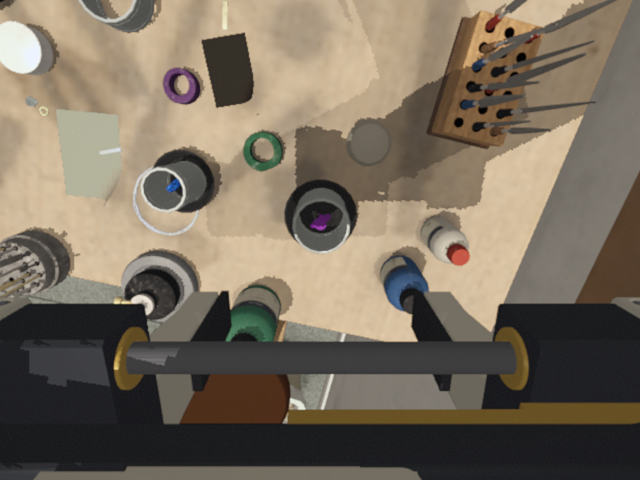

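```bash
python3 -c "
from plant import ctrl
print(ctrl.close_job())"
```

```text
the job is handed in; nothing more can be done
None
```

All three flasks are on their bases and the job is handed in at about 30 s on the clock, against the 83 s limit. The large flask is over the green wax, the small over the blue and the tall medium over the purple. I did not touch the short spare flask or the orange look-alike base.

- **Seating:** each flask's lower rim came down 4.8 to 5.5 mm above the table, matching the 5 mm collar floor. The wrist reading rose by 4 to 8 N as each one landed.
- **Squareness:** in the last side and wrist views all three stand upright in their collars. Each wax shows inside its tube, and I saw no sign that one had been bumped.
- **Disagreements:** the side, top and wrist cameras put the base centres up to about 7 mm apart. The dish outline I used for fitting was only rough. I settled each position by overlaying it on the close wrist view before lowering, and all stayed well within the collars' guide width.

I did not measure tilt beyond these views, and the hand-in gives no verdict.

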